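Unplug the air coupling and park the plug

TASK

Free the air outlet for the airbrush: gently press the blue thumb ring of the quick coupling all the way down until the orange-headed plug pops up, then pull the plug out so that the sleeve snaps forward again, and park the plug upright, fully home, in the empty hole of the wooden block. Never push hard on the manifold or the block, and leave the paint pots, cup and figures standing where they are.

Things in the scene. Friction and masses are not known exactly. Their poses are not given: they have to be found in the camera images.
- air_station: fixed dark air manifold, 86 x 140 x 24 mm (long side along its y). Origin on the desk, on the vertical axis of its upright quick coupling, whose plug is locked in at the start: do not tear at it. A gauge, 53 mm high, stands 68 mm from that axis towards +y. Over 25 N on the manifold or any part of it is too rough.
- coupling_mouth (a point): centre of the upper end of the coupling's brass barrel (28 mm across), 70 mm above the desk, z up. With the sleeve fully down the pawls free the plug and a spring lifts it 6 mm. The sleeve may then be let go: the pawls ride on the plug and keep the sleeve about 6.5 mm down until the plug is drawn some 13 mm further up; then it snaps up by itself.
- ring_zone (a point): point on the coupling's axis 60 mm above the desk, by the blue thumb ring: flat, 64 mm across, 6 mm thick, clamped on the sleeve at a height that differs each time and is not reported. Its upper face, free from 17.5 to 32 mm off the axis, stands 48 to 66 mm above the desk with the sleeve forward; press it with the fingertips on both sides of the plug.
- sleeve (a joint): travel of the steel sleeve (34 mm across, top 66 mm above the desk when forward) that carries the thumb ring, m: 0 = forward (up, locking), 0.008 = fully back (down, releasing), where a firm stop is felt. Sprung upward: about 4 N start it, about 7 N hold it fully down.
- plug_head (a point): centre of the plug's orange round head, 26 mm across, 22 mm high; z points up along the plug. Plug 49 mm long, 60 g: head's top 11 mm above, its shoulder 11 mm below, chamfered tip of the steel shank (18 mm across, 9 mm neck) 38 mm below this point. It is 83 mm above the desk when locked, 89 popped up; the tip leaves the barrel at 108.
- parking_block: light wooden parking block, fixed to the desk, 64 x 140 x 36 mm (long side along its y), origin under its centre; a grey-headed fitting, 18 mm high over the block's top, is fixed in the place 70 mm from the empty hole towards the block's +y
- park_hole (a point): centre of the mouth of the block's empty hole, in its top face 36 mm above the desk; hole 20.4 mm across, 31 mm deep, chamfered. With the plug fully home its head rests on the block and point plug_head is 11 mm above this point. z is up, y runs along the block's long side.
- rinse_cup: clear rinse cup, 64 mm across, 85 mm high, origin under its centre; bystander
- paint_pot_5: ochre paint pot with black cap, 30 mm across, 49 mm high, origin under its centre; bystander
- paint_pot_4: green paint pot with white cap, 33 mm across, 46 mm high, origin under its centre; bystander
- mini_0: grey miniature figure on a round foot, 34 mm high, origin under its centre; bystander
- mini_3: grey miniature figure on a round foot, 34 mm high, origin under its centre; bystander
There are look-alikes about, which are no part of the job. Leave any purple look-alike of the part that bears plug_head alone.

How it is judged (in metres and radians):
On the way, in this order (a step that is already met when the one before it is completed fails the run):
1. the sleeve is pressed back and the plug has popped up (value of joint sleeve above 0.004 m and z of plug_head in the frame of air_station above 0.0868 m), for 0.1 s.
2. the plug is drawn out above the coupling and the sleeve has snapped forward (z of plug_head in the frame of air_station above 0.108 m and value of joint sleeve below 0.0015 m), for 0.1 s.
At the end, for the whole second after the job is handed in: the plug stands upright (within 0.1 rad) in the block's hole, centred within 4 mm, its head no more than 2.5 mm off the block's face; the coupling's sleeve is forward (less than 1.5 mm down) (horizontal distance between plug_head and park_hole below 0.004 m and z of plug_head in the frame of park_hole between 0.006 and 0.0135 m and angle between plug_head's own z axis and vertical below 0.1 rad and value of joint sleeve below 0.0015 m); the robot touches nothing.
It fails at once if more than 25 N on the air manifold, its sleeve or its ring from the robot (contact force between air_station and the fingers above 25 N or contact force between air_station and the arm above 25 N).
It fails at once if more than 25 N on the parking block (contact force between parking_block and anything else above 25 N).
It fails at once if a bystander is moved by more than 25 mm or knocked over (distance of any of rinse_cup, paint_pot_5, paint_pot_4, mini_0, mini_3 from where it was at the start of the episode above 0.025 m or angle between any of rinse_cup, paint_pot_5, paint_pot_4, mini_0, mini_3's own z axis and vertical above 0.5 rad).
It also fails if it takes over 51 s, if anything falls off the work surface, if the arm or the gripper's body presses on something with over 40 N, if the wrist force passes 120 N, or if a joint passes its speed limit or range.

ROBOT

A 6-joint arm with a two-finger parallel gripper is mounted at the origin on a cart in front of the work surface, level with it; the furniture and walls round the work are solid. World frame = base frame: x ahead of the robot, y to its left, z up, the work surface at z = 0. Lengths are in m, angles in degrees, forces in N, time in s.
With the tool pointing down it reaches from about 0.325 to 0.85 m from the base axis. Payload 4.4 kg.
Tool frame: the origin (TCP) lies at the very end of the fingers, on their centre line; the grasp point (between the pads) lies 19 mm behind it (r.grip_depth is the distance from the TCP to the grasp point, in m); z points along the fingers, y is the line along which they close (so a half turn about z gives the same grasp; the last joint's range is limited). The gripper opens to 94 mm and grips with 3 to 60 N. Pads are 16 mm wide; open, the fingers measure 119 mm over their backs; the gripper's body (75 mm by 177 mm) begins 78 mm behind the grasp point.
Start: joints at [67.867, 11.837, 88.321, -0, 79.842, -8.623], TCP at [0.134, 0.559, 0.205] pointing down, gripper open.
Joint ranges: [-156.59, 156.59], [-49.26, 127.26], [12.9, 141.05], [-63.56, 243.56], [4.71, 150.69], [-161.64, 161.64]. Speed limits (degrees/s): [159.86, 159.86, 180, 180, 180, 180].

INTERFACE

Orientations are given as [roll, pitch, yaw] about the fixed x, y, z axes, in that order (R = Rz(yaw) Ry(pitch) Rx(roll)).
In Python, from cell import observe, imaging, ticket, r gives the robot as it stands.
- The arm moves only by the tool send_rows, never from a script. Its argument "plan" is text: rows parted by semicolons, each of 7 numbers parted by spaces: the shift along the world's x, y, z in cm, then the turn, a rotation vector about the world's x, y, z in degrees, then the closure, from -1 (fully open) to 1 (shut). A call has 1 to 8 rows; each row is the pose to reach, as a shift and turn from the pose commanded when the call began; what a row does not reach only later rows make up. A row lasts 1/8 s, in which the tool goes at most 62.5 mm and 10.7 degrees, less where a joint would pass 70% of its speed; a pose out of reach is approached as far as the arm can. A call with a gripper value outside its range is refused whole. The fingers move at their own pace and stop on an object; "squeeze" is the grip in N (left out, the last holds). Time passes only in rows, so rows that repeat a pose let the fingers close. It gives the time, the measured TCP pose, the force, the opening and the grip force at its end, in the units of the state.
- observe(): the state, without advancing time (a new reading comes with each control period).
- imaging.read_camera(name): name is "side" or "top" or "wrist"; returns the picture (420x560x3 uint8, red, green, blue); there is no depth.
- imaging.camera_info(name): a dict with "fx", "fy", "cx", "cy" (pixels), "rvec" (rotation vector, rad) and "tvec" (3), from world to camera coordinates, as OpenCV has them. Camera axes: x right, y down, z forward; pixel columns grow to the right and rows downward; lengths in m; the calibration is good to about 2 mm. The wrist camera is an equidistant fisheye: a pixel r from the principal point sees the ray r / f radians off the axis. A picture is of the moment at which its call begins: read the wrist's pose just before it. camera_info takes no time and is no camera call; for the wrist camera it gives the pose at the moment of the call.
- ticket.close_job(): hands the job in; it is judged then, once.
The state is a dict: "time": time; "qpos": joint angles; "qvel": joint speeds; "joint_efforts": joint torques, N m; "eef_pos": TCP position; "orientation": TCP orientation; "wrist_force": force on the tool from outside, world axes, zero at the start; "torque": the same for the moment, N m; "finger_gap": opening from 0.0 (shut) to 1.0 (fully open); "grasp_force": force on a finger pad.
Only numpy, scipy, OpenCV 4.12 (cv2) and the standard library are available. Lean on these libraries where they do the work, as an engineer would, in place of code of your own. Each camera call takes 0.05 s, during which the arm holds its last target. There are 200 camera calls.

## Working session

There is one attempt and no reset: what is moved stays moved. The work goes in short steps, Python scripts to look and compute and a tool call to move; the robot and the scene stay as the last step left them, time stands still between calls to the robot, and variables do not carry over. Pictures are saved under pics/ and viewed, at most 10 in all, crops included, and the job is handed in when it is done.

Besides the shell and the picture viewer there is one more tool, called after "Emit:" as name(argument=value, ...) on one line, values as JSON. send_rows: Moves the arm, as the interface text tells. Its arguments: {"type":"object","properties":{"plan":{"type":"string"},"squeeze":{"type":"number"}},"required":["plan"]}

```bash
ls; mkdir -p pics; python3 - <<'E'
from cell import observe, imaging, ticket, r
import cv2
print(observe())
for n in("side","top"):
    im=imaging.read_camera(n); cv2.imwrite(f"pics/{n}0.png",im[...,::-1]); print(n,imaging.camera_info(n))
E
```

```text
pics
{'time': 0.0, 'qpos': array([ 6.78659594e+01,  1.18847478e+01,  8.84035117e+01,  4.06902083e-04,
        7.98401842e+01, -8.62329284e+00]), 'qvel': array([-0.07937221,  0.00864673,  0.01054878,  0.04050711,  0.02548272,
       -0.04097117]), 'joint_efforts': array([ 1.10402823e-04, -3.70875514e+01, -2.81414545e+01,  6.97157602e-02,
        3.61354672e-02, -1.21817934e-04]), 'eef_pos': array([0.13404491, 0.55834128, 0.20429652]), 'orientation': array([-1.79873068e+02, -1.96543284e-02,  1.66489158e+02]), 'wrist_force': array([ 0.61296935, -0.04534417, -0.13705596]), 'torque': array([-0.05038298,  0.04289826, -0.0253375 ]), 'grasp_force': 0.0, 'finger_gap': 0.9988707374969049}
side {'fx': 508.8535552193186, 'fy': 508.8535552193186, 'cx': 287.2335715266416, 'cy': 213.700526862527, 'rvec': array([ 1.96452557,  1.85884055, -0.50491318]), 'tvec': array([-0.07147159, -0.49635195,  1.46054582])}
top {'fx': 509.6743429961771, 'fy': 509.6743429961771, 'cx': 275.5200634910527, 'cy': 207.9814956409599, 'rvec': array([ 2.19298861, -2.17723725,  0.08360782]), 'tvec': array([0.01730425, 0.61414192, 1.22095701])}
```

View pics/top0.png

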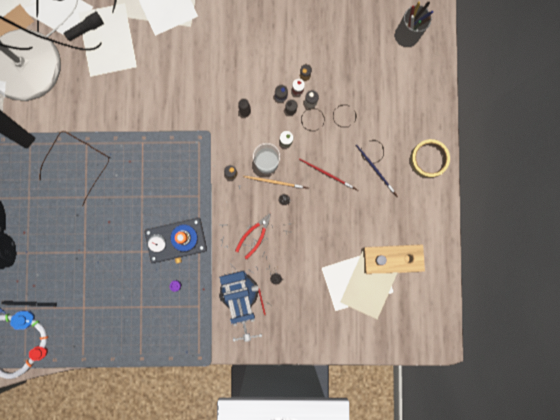

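View pics/side0.png

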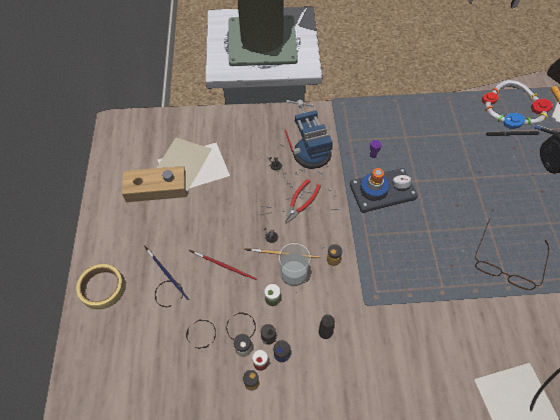

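The top view shows the manifold with the orange plug in its blue ring at (181,238), and the gauge at (156,243). A purple look-alike is at (175,286). The block is at right, with its empty hole at (410,259) and the grey fitting at (381,260). The side view shows the same plug at (376,175), the purple one at (375,148), and the hole at (138,181). The orange head in the blue ring on the manifold is the one meant, so I'll confirm it with enlarged crops.

```bash
cat > h.py <<'E'
import numpy as np, cv2
from scipy.optimize import least_squares
from cell import imaging
C={n:imaging.camera_info(n) for n in("side","top")}
def K(c): return np.array([[c["fx"],0,c["cx"]],[0,c["fy"],c["cy"]],[0,0,1.]])
def proj(n,P):
    c=C[n]; return cv2.projectPoints(np.array(P,float).reshape(-1,1,3),c["rvec"],c["tvec"],K(c),None)[0].reshape(-1,2)
def onz(n,uv,z):
    c=C[n];R=cv2.Rodrigues(c["rvec"])[0];o=-R.T@c["tvec"];d=R.T@np.linalg.inv(K(c))@[*uv,1];return o+d*(z-o[2])/d[2]
def tri(a,b):
    f=lambda P:np.r_[proj("top",P)[0]-a,proj("side",P)[0]-b]
    s=least_squares(f,[.4,.0,.05]);return s.x,s.fun
E
python3 - <<'E'
from h import *
t=cv2.imread("pics/top0.png");s=cv2.imread("pics/side0.png")
def crop(im,x,y,w=66,h=50,k=6): return cv2.resize(im[y:y+h,x:x+w],None,fx=k,fy=k,interpolation=cv2.INTER_CUBIC)
m=np.vstack([np.hstack([crop(t,143,213),crop(t,362,235)]),np.hstack([crop(s,348,158),crop(s,121,158)])])
cv2.imwrite("pics/m.png",m)
for n,im,box in(("top",t,(143,213,66,50)),("side",s,(348,155,66,50))):
    x,y,w,h=box;hsv=cv2.cvtColor(im[y:y+h,x:x+w],cv2.COLOR_BGR2HSV)
    for nm,lo,hi in(("orange",(3,130,120),(18,255,255)),("blue",(100,150,60),(125,255,255))):
        v,u=np.nonzero(cv2.inRange(hsv,lo,hi));print(n,nm,u.mean()+x,v.mean()+y,len(u),u.min()+x,u.max()+x,v.min()+y,v.max()+y)
E
```

```text
top orange 181.10666666666668 239.04 75 175 187 232 261
top blue 184.3860294117647 238.0110294117647 272 171 196 225 250
side orange 377.2972972972973 173.97297297297297 74 371 383 168 183
side blue 374.3385416666667 186.50520833333334 192 362 388 174 195
```

View pics/m.png

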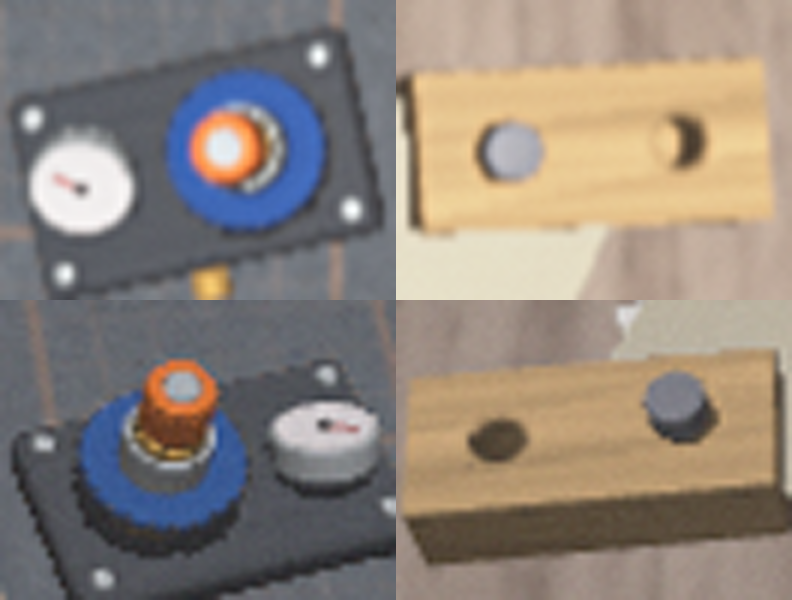

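```bash
python3 - <<'E'
from h import *
np.set_printoptions(precision=4,suppress=True)
pts=dict(headtop=((179.8,237.1),(378.1,172.1),.094),ring=((183.6,237.4),(374.6,184.2),None),gauge=((156.2,244.2),(401.4,178.7),.053),hole=((409.8,257.9),(137.3,180.8),.036),fit=((381,259.7),(167.2,173.3),.054),purple=((175.5,286),(375.5,145),None))
for k,(a,b,z) in pts.items():
    P,e=tri(a,b);print(k,P,e, *( [onz("top",a,z)[:2],onz("side",b,z)[:2]] if z else []))
for n,c in C.items(): R=cv2.Rodrigues(c["rvec"])[0];print(n,-R.T@c["tvec"])
E
```

```text
headtop [0.5402 0.2401 0.0931] [ 0.2297  0.0305  0.2209 -0.0099] [0.5403 0.2405] [0.5409 0.2394]
ring [0.5403 0.2397 0.046 ] [ 0.2475  0.0319  0.2371 -0.0103]
gauge [0.5236 0.3058 0.0387] [ 0.4311  0.0661  0.4178 -0.0217] [0.5238 0.3035] [0.5333 0.3003]
hole [ 0.4953 -0.3011  0.036 ] [ 0.0139 -0.0011  0.0132  0.0004] [ 0.4953 -0.3011] [ 0.4953 -0.3012]
fit [ 0.4911 -0.2289  0.0543] [ 0.3384 -0.0181  0.3236  0.0069] [ 0.491  -0.2282] [ 0.4908 -0.2297]
purple [0.4251 0.2584 0.0413] [-0.1569 -0.0206 -0.1591  0.007 ]
side [1.1741 0.0002 1.0031]
top [0.5223 0.0248 1.2628]
```

The orange head sits on the coupling axis at about (0.5405, 0.240). Triangulated head-top height is 0.093 against the required 0.094. The hole is at (0.4953, -0.3011), height 0.036, as required. The ring face reads about 0.046–0.05, the low end of its range. I'll move above the coupling with the finger line roughly along the manifold's x and the gap near 38 mm.

Emit:
send_rows(plan="6 -4.7 0 0 0 -10 0.19;12 -9.4 0 0 0 -20 0.19;18 -14.1 0 0 0 -30 0.19;24 -18.8 0 0 0 -40 0.19;30 -23.5 0 0 0 -50 0.19;36 -28.2 0 0 0 -60 0.19;40.6 -31.9 0 0 0 -62 0.19;40.6 -31.9 0 0 0 -62 0.19", squeeze=15)

```text
time: 1.1
eef_pos: [0.5286, 0.2487, 0.205]
orientation: [-180.0, -0.0, 104.5]
wrist_force: [0.0, 0.6, 0.2]
finger_gap: 0.406
grasp_force: 0.0
```

Emit:
send_rows(plan="0 0 0 0 0 0 0.19;0 0 0 0 0 0 0.19")

```text
time: 1.35
eef_pos: [0.5268, 0.2502, 0.2047]
orientation: [-179.9, -0.0, 104.5]
wrist_force: [-1.4, 0.1, 0.6]
finger_gap: 0.404
grasp_force: 0.0
```

```bash
python3 - <<'E'
from h import *
from cell import observe
print(observe()["eef_pos"])
c=imaging.camera_info("wrist");im=imaging.read_camera("wrist");cv2.imwrite("pics/w1.png",im[...,::-1])
R=cv2.Rodrigues(c["rvec"])[0];print(c,-R.T@c["tvec"])
np.save("w1.npy",c)
P=np.array([[.5405,.240,.094],[.5405,.240,.070],[.5405,.240,.048]])
q=P@R.T+c["tvec"];th=np.arctan2(np.hypot(q[:,0],q[:,1]),q[:,2]);s=q[:,:2]/np.hypot(q[:,0],q[:,1])[:,None]
print(np.array([c["cx"],c["cy"]])+c["fx"]*th[:,None]*s)
E
```

```text
[0.52679709 0.25017071 0.20468829]
{'fx': 325.19226210127806, 'fy': 325.19226210127806, 'cx': 278.8678505299835, 'cy': 206.59733665228617, 'rvec': array([-2.87011093, -0.36490283, -0.04255938]), 'tvec': array([-0.57263841,  0.08191464,  0.41719785])} [0.50967019 0.32005996 0.38272278]
[[290.19127754 218.71052029]
 [289.43689397 211.8953343 ]
 [288.83203347 206.4501631 ]]
```

View pics/w1.png

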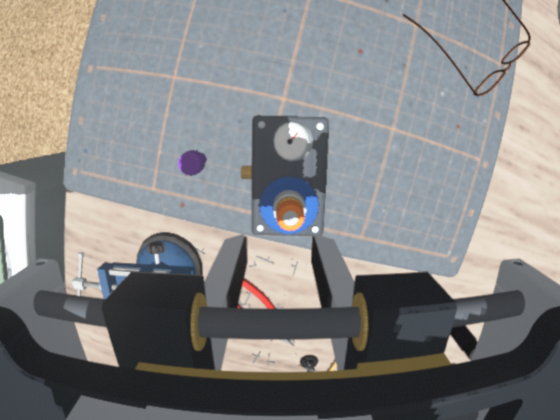

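The wrist view agrees: the orange head top is at (291,217) against a predicted (290,219), and the purple look-alike is well off at (192,163). I'll centre over the axis and start down.

Emit:
send_rows(plan="1.37 -1.02 0 0 0 0 0.19;1.37 -1.02 -3 0 0 0 0.19;1.37 -1.02 -6 0 0 0 0.19;1.37 -1.02 -9 0 0 0 0.19;1.37 -1.02 -9 0 0 0 0.19;1.37 -1.02 -9 0 0 0 0.19")

```text
time: 2.15
eef_pos: [0.542, 0.2405, 0.1167]
orientation: [179.9, 0.0, 104.5]
wrist_force: [0.6, -0.0, 1.3]
finger_gap: 0.406
grasp_force: 0.0
```

```bash
python3 - <<'E'
from h import *
from cell import observe
print(observe()["eef_pos"])
im=imaging.read_camera("wrist");b=im[...,::-1]
np.save("c2.npy",imaging.camera_info("wrist"),allow_pickle=True)
cv2.imwrite("pics/w2.png",cv2.resize(b[180:380,150:420],None,fx=2.9,fy=2.9,interpolation=cv2.INTER_CUBIC))
E
```

```text
[0.54204608 0.24053964 0.11670719]
```

View pics/w2.png

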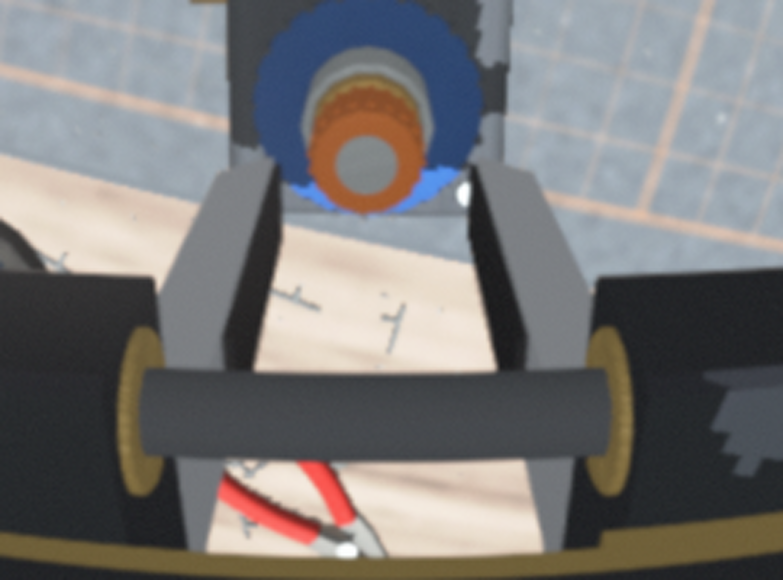

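The head sits about 2.5 mm towards the robot (image left) of the finger midline: head at x=366, tips at 281 and 469. I'll correct by about 2 mm and go down clear of the ring.

Emit:
send_rows(plan="-0.22 -0.05 0 0 0 0 0.19;-0.22 -0.05 0 0 0 0 0.19;-0.22 -0.05 -1.5 0 0 0 0.19;-0.22 -0.05 -3 0 0 0 0.19;-0.22 -0.05 -4 0 0 0 0.19;-0.22 -0.05 -4.8 0 0 0 0.19;-0.22 -0.05 -4.8 0 0 0 0.19;-0.22 -0.05 -4.8 0 0 0 0.19")

```text
time: 3.2
eef_pos: [0.5394, 0.2397, 0.0677]
orientation: [180.0, -0.0, 104.5]
wrist_force: [0.2, -0.3, -0.3]
finger_gap: 0.403
grasp_force: 0.0
```

```bash
python3 - <<'E'
from h import *
from cell import observe
o=observe();print(o["eef_pos"],o["wrist_force"],o["torque"])
s=imaging.read_camera("side")[...,::-1];w=imaging.read_camera("wrist")[...,::-1]
cv2.imwrite("pics/v3.png",np.hstack([cv2.resize(s[130:220,330:420],(396,396),interpolation=cv2.INTER_CUBIC),cv2.resize(w[170:290,220:340],(396,396),interpolation=cv2.INTER_CUBIC)]))
E
```

```text
[0.53942576 0.2396533  0.06773256] [ 0.22428433 -0.27927413 -0.3150628 ] [-0.06505146 -0.02793068  0.01917398]
```

View pics/v3.png

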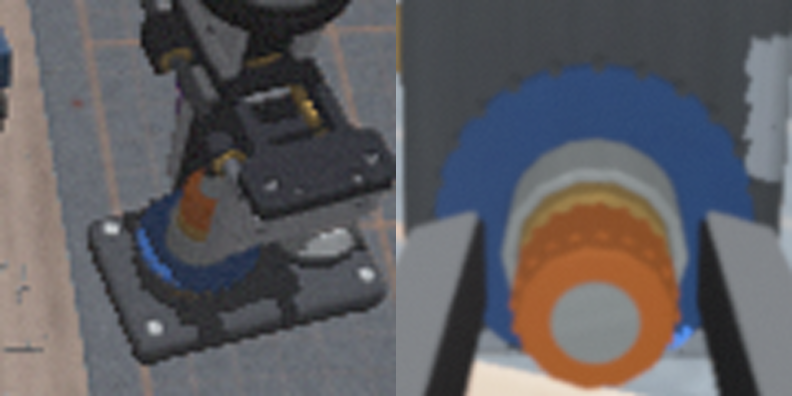

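The wrist view shows the head and ring centred between the fingertips, with the tips over the ring on both sides. I'll go down in small steps and watch the force.

Emit:
send_rows(plan="0.03 0 -0.4 0 0 0 0.19;0.03 0 -0.8 0 0 0 0.19;0.03 0 -1.1 0 0 0 0.19;0.03 0 -1.4 0 0 0 0.19;0.03 0 -1.4 0 0 0 0.19")

```text
time: 3.92
eef_pos: [0.539, 0.2395, 0.053]
orientation: [-180.0, 0.0, 104.5]
wrist_force: [0.6, 1.3, 1.0]
finger_gap: 0.406
grasp_force: 0.0
```

Emit:
send_rows(plan="0.05 0 -0.15 0 0 0 0.19;0.05 0 -0.3 0 0 0 0.19;0.05 0 -0.45 0 0 0 0.19;0.05 0 -0.45 0 0 0 0.19")

```text
time: 4.42
eef_pos: [0.54, 0.2395, 0.0494]
orientation: [180.0, 0.0, 104.5]
wrist_force: [-1.0, -0.6, 3.5]
finger_gap: 0.401
grasp_force: 1.6
```

Emit:
send_rows(plan="0 0 -0.15 0 0 0 0.16;0 0 -0.3 0 0 0 0.16;0 0 -0.4 0 0 0 0.16;0 0 -0.4 0 0 0 0.16")

```text
time: 4.92
eef_pos: [0.5406, 0.2397, 0.0456]
orientation: [179.9, 0.0, 104.5]
wrist_force: [-0.5, 0.4, 5.7]
finger_gap: 0.423
grasp_force: 2.7
```

Emit:
send_rows(plan="0 0 -0.12 0 0 0 0.16;0 0 -0.24 0 0 0 0.16;0 0 -0.32 0 0 0 0.16;0 0 -0.32 0 0 0 0.16")

```text
time: 5.42
eef_pos: [0.5406, 0.2397, 0.0427]
orientation: [179.9, -0.0, 104.5]
wrist_force: [-0.4, -0.9, 6.8]
finger_gap: 0.421
grasp_force: 3.4
```

Emit:
send_rows(plan="0 0 -0.06 0 0 0 0.16;0 0 -0.12 0 0 0 0.16;0 0 -0.12 0 0 0 0.16")

```text
time: 5.8
eef_pos: [0.5407, 0.2397, 0.0419]
orientation: [179.9, 0.0, 104.5]
wrist_force: [-1.0, -0.9, 8.2]
finger_gap: 0.419
grasp_force: 4.2
```

Emit:
send_rows(plan="0 0 -0.04 0 0 0 0.16;0 0 -0.08 0 0 0 0.16;0 0 -0.08 0 0 0 0.16")

```text
time: 6.18
eef_pos: [0.5407, 0.2397, 0.0418]
orientation: [179.9, 0.0, 104.5]
wrist_force: [-3.3, -0.3, 12.0]
finger_gap: 0.419
grasp_force: 6.1
```

```bash
python3 - <<'E'
from h import *
w=imaging.read_camera("wrist")[...,::-1]
c=imaging.camera_info("wrist");R=cv2.Rodrigues(c["rvec"])[0]
x=220;y=170;hsv=cv2.cvtColor(w[y:350,x:340],cv2.COLOR_BGR2HSV)
m=cv2.inRange(hsv,(3,130,60),(18,255,255));v,u=np.nonzero(m);print(u.min()+x,u.max()+x,v.min()+y,v.max()+y)
for z in(.094,.100):
    a=np.linspace(0,6.28,60);P=np.c_[.5402+.013*np.cos(a),.2398+.013*np.sin(a),a*0+z]
    q=P@R.T+c["tvec"];h=np.hypot(q[:,0],q[:,1]);p=np.array([c["cx"],c["cy"]])+c["fx"]*(np.arctan2(h,q[:,2])/h)[:,None]*q[:,:2]
    print(z,p.min(0),p.max(0))
E
```

```text
248 308 254 308
0.094 [247.48486581 267.572591  ] [306.36574395 318.20456174]
0.1 [246.28288444 273.77011785] [307.45960188 325.63756539]
```

```bash
python3 - <<'E'
from h import *
from cell import observe
print(observe()["wrist_force"])
s=imaging.read_camera("side")[...,::-1];w=imaging.read_camera("wrist")[...,::-1]
cv2.imwrite("pics/v4.png",np.hstack([cv2.resize(s[130:220,330:420],(396,396),interpolation=cv2.INTER_CUBIC),cv2.resize(w[220:340,220:340],(396,396),interpolation=cv2.INTER_CUBIC)]))
E
```

```text
[-3.25365634 -0.91256569 11.99093542]
```

View pics/v4.png

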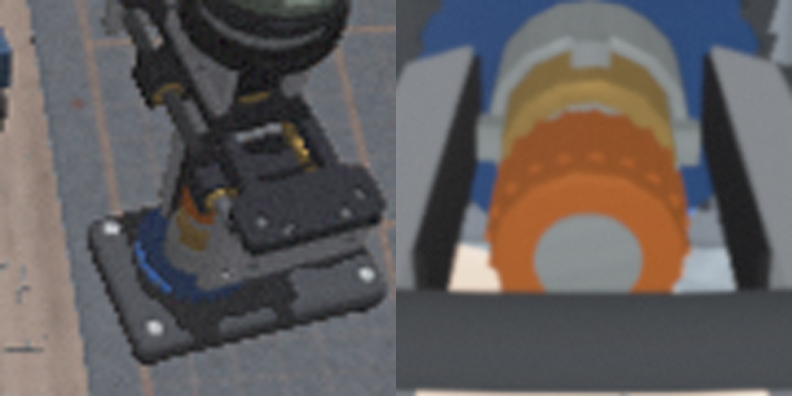

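The plug has popped. The grey head top is centred near v≈300, where a popped plug should be (a locked one would be at 293), and the steel shank shows above the brass barrel. The firm stop was at z=0.0418 with 12 N. I'll open slightly and rise to grip the head.

Emit:
send_rows(plan="0 0 0.1 0 0 0 0.06;0 0 0.3 0 0 0 0.06;0 0 0.8 0 0 0 0.06;0 0 1.8 0 0 0 0.06;0 0 3 0 0 0 0.06;0 0 3.9 0 0 0 0.06;0 0 3.9 0 0 0 0.06;0 0 3.9 0 0 0 0.06")

```text
time: 7.32
eef_pos: [0.5396, 0.2395, 0.0786]
orientation: [-180.0, -0.0, 104.5]
wrist_force: [-0.5, -0.9, 0.5]
finger_gap: 0.468
grasp_force: 0.0
```

Emit:
send_rows(plan="0.06 0.03 0.15 0 0 0 0.06;0.06 0.03 0.15 0 0 0 0.4;0.06 0.03 0.15 0 0 0 1;0.06 0.03 0.15 0 0 0 1;0.06 0.03 0.15 0 0 0 1;0.06 0.03 0.15 0 0 0 1", squeeze=20)

```text
time: 8.07
eef_pos: [0.5403, 0.2398, 0.0801]
orientation: [-180.0, 0.0, 104.5]
wrist_force: [-0.5, 1.3, -1.5]
finger_gap: 0.271
grasp_force: 20.0
```

Emit:
send_rows(plan="0 0 0.3 0 0 0 1;0 0 0.8 0 0 0 1;0 0 1.3 0 0 0 1;0 0 1.9 0 0 0 1;0 0 2.6 0 0 0 1;0 0 3.4 0 0 0 1;0 0 3.4 0 0 0 1;0 0 3.4 0 0 0 1")

```text
time: 9.07
eef_pos: [0.5403, 0.2398, 0.1142]
orientation: [-180.0, 0.0, 104.5]
wrist_force: [-0.1, -0.8, -0.6]
finger_gap: 0.273
grasp_force: 20.0
```

```bash
python3 - <<'E'
from h import *
from cell import observe
print(observe()["wrist_force"])
s=imaging.read_camera("side")[...,::-1];w=imaging.read_camera("wrist")[...,::-1]
cv2.imwrite("pics/v5.png",np.hstack([cv2.resize(s[130:220,330:420],(396,396),interpolation=cv2.INTER_CUBIC),cv2.resize(w[170:350,190:370],(396,396),interpolation=cv2.INTER_CUBIC)]))
E
```

```text
[-0.08573658 -0.83774532 -0.61349898]
```

View pics/v5.png

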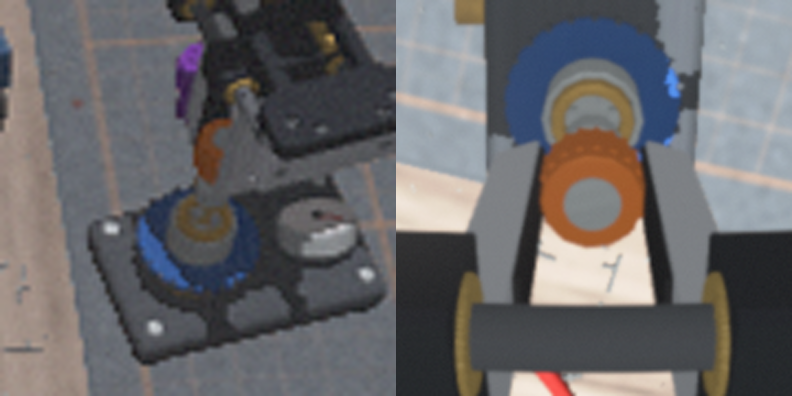

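The plug is out with its shank tip clear, the barrel is empty, and the sleeve is up round the brass barrel. I'll raise it and carry it over to the block.

Emit:
send_rows(plan="0 0 4 0 0 0 1;-0.3 -4 8.6 0 0 0 1;-0.8 -9.5 8.6 0 0 0 1;-1.3 -15.5 8.6 0 0 0 1;-1.8 -21.5 8.6 0 0 0 1;-2.3 -27.5 8.6 0 0 0 1;-2.8 -33.5 8.6 0 0 0 1;-3.3 -39.5 8.6 0 0 0 1")

```text
time: 10.18
eef_pos: [0.5069, -0.157, 0.2001]
orientation: [180.0, -0.0, 104.5]
wrist_force: [0.6, 0.8, -1.4]
finger_gap: 0.272
grasp_force: 20.0
```

Emit:
send_rows(plan="-0.4 -5 0 0 0 0 1;-0.9 -10 0 0 0 0 1;-1.2 -14 0 0 0 0 1;-1.2 -14.5 0 0 0 0 1;-1.2 -14.5 0 0 0 0 1")

```text
time: 10.8
eef_pos: [0.4952, -0.2997, 0.1997]
orientation: [-180.0, -0.1, 104.5]
wrist_force: [-0.2, 0.5, -1.4]
finger_gap: 0.272
grasp_force: 20.0
```

```bash
python3 - <<'E'
from h import *
from cell import observe
print(observe())
c=imaging.camera_info("wrist");w=imaging.read_camera("wrist")[...,::-1]
R=cv2.Rodrigues(c["rvec"])[0];np.save("c6.npy",c)
def pw(P):
    q=np.atleast_2d(P)@R.T+c["tvec"];h=np.hypot(q[:,0],q[:,1]);return np.array([c["cx"],c["cy"]])+c["fx"]*(np.arctan2(h,q[:,2])/h)[:,None]*q[:,:2]
print(pw([[.4953,-.3011,.036],[.491,-.2288,.054]]))
cv2.imwrite("pics/w6.png",cv2.resize(w[100:300,150:410],None,fx=3,fy=3,interpolation=cv2.INTER_CUBIC));cv2.imwrite("w6raw.png",w)
E
```

```text
{'time': 10.8, 'qpos': array([-3.97669391e+01,  1.26145942e+01,  8.80813943e+01,  3.58302094e-02,
        7.93857087e+01, -5.42310148e+01]), 'qvel': array([ 1.45212105, -0.58910732,  0.7746547 ,  0.1708179 ,  0.04864703,
        0.08747924]), 'joint_efforts': array([-8.77072010e-01, -3.76080000e+01, -2.86537457e+01, -4.88451461e-02,
        1.90250936e-02, -1.46339307e-02]), 'eef_pos': array([ 0.49520125, -0.29968465,  0.19969248]), 'orientation': array([-1.79980812e+02, -8.68687208e-02,  1.04457436e+02]), 'wrist_force': array([-0.18757565,  0.4518982 , -1.40187455]), 'torque': array([-0.04701044,  0.05056844, -0.02642324]), 'grasp_force': 19.998739063739777, 'finger_gap': 0.2722737860266336}
[[278.28216925 194.26851846]
 [292.32547285 127.84108504]]
```

View pics/w6.png

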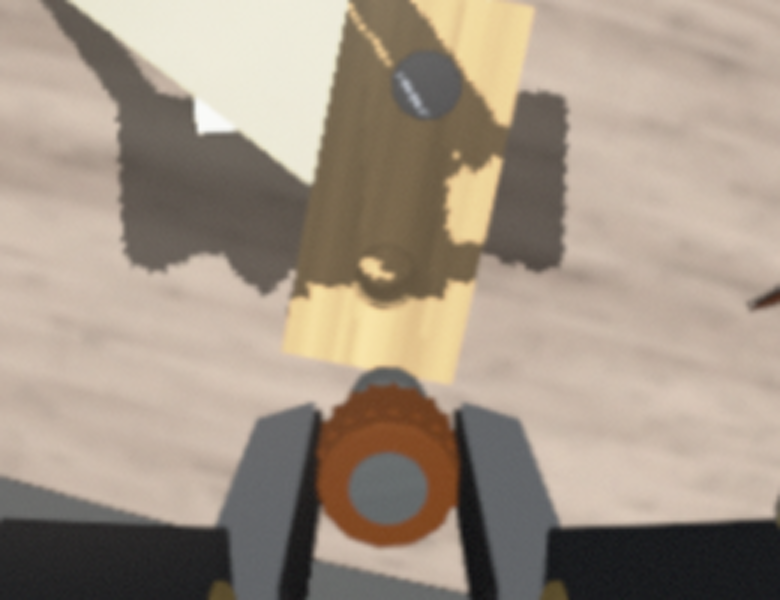

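The wrist view shows the hole at crop (385,273), the grey fitting at (427,85), and block corners near (283,353), (452,384) and (535,8). I'll back-project these and check them against the known 64, 140 and 70 mm.

```bash
python3 - <<'E'
from h import *
np.set_printoptions(precision=4,suppress=True)
c=np.load("c6.npy",allow_pickle=True).item();R=cv2.Rodrigues(c["rvec"])[0];o=-R.T@c["tvec"]
def bp(x,y,z):
    u=np.array([150+(x+.5)/3-.5-c["cx"],100+(y+.5)/3-.5-c["cy"]]);r=np.hypot(*u);t=r/c["fx"]
    d=R.T@np.r_[u/r*np.sin(t),np.cos(t)];return (o+d*(z-o[2])/d[2])[:2]
A,B,Cc,H,F=bp(283,353,.036),bp(452,384,.036),bp(535,8,.036),bp(385,273,.036),bp(427,85,.054)
print("A",A,"B",B,"C",Cc,"H",H,"F",F)
n=np.linalg.norm
print(n(A-B),n(B-Cc),n(H-F),"centre",(A+Cc)/2)
y=(Cc-B)/n(Cc-B);yf=(F-H)/n(F-H);print(y,yf,"hole from centre-35",(A+Cc)/2-.035*y,"from F",F-.07*y,"from end",(A+B)/2+.035*y)
for a in ((409.0,257.9),(409.4,257.9)): print(onz("top",a,.036))
# top-view corners from crop m (tile offset 396, origin 362,235)
T=[onz("top",(362+(x-396+.5)/6-.5,235+(v+.5)/6-.5),.036)[:2] for x,v in((413,73),(766,60),(772,215),(420,230))]
print(np.array(T),n(T[0]-T[1]),n(T[1]-T[2]),np.mean(T,0))
E
```

```text
A [ 0.4653 -0.3355] B [ 0.5283 -0.3315] C [ 0.5209 -0.1927] H [ 0.494  -0.2974] F [ 0.4907 -0.229 ]
0.06316282184049879 0.13905494004096877 0.06839400090770115 centre [ 0.4931 -0.2641]
[-0.0534  0.9986] [-0.0481  0.9988] hole from centre-35 [ 0.495  -0.2991] from F [ 0.4945 -0.2989] from end [ 0.4949 -0.2986]
[ 0.4953 -0.2992  0.036 ]
[ 0.4953 -0.3002  0.036 ]
[[ 0.5212 -0.1924]
 [ 0.5274 -0.3339]
 [ 0.4657 -0.3354]
 [ 0.4588 -0.1948]] 0.14161283458270935 0.06169804047832758 [ 0.4933 -0.2641]
```

```bash
python3 - <<'E'
from h import *
np.set_printoptions(precision=4,suppress=True)
c=np.load("c6.npy",allow_pickle=True).item();R=cv2.Rodrigues(c["rvec"])[0]
def pw(P):
    q=np.atleast_2d(P)@R.T+c["tvec"];h=np.hypot(q[:,0],q[:,1]);return (np.array([c["cx"],c["cy"]])+c["fx"]*(np.arctan2(h,q[:,2])/h)[:,None]*q[:,:2]-[150,100]+.5)*3-.5
e=np.array([.4952,-.2997,.1997])
print(pw([e+[0,0,.0199],e+[-.0005,.002,.0199],e+[0,0,-.0291]]))
a=np.linspace(0,6.28,100);cc=np.c_[np.cos(a),np.sin(a),a*0]
p=pw(e+[0,0,.0199]+.013*cc);print("head",p.min(0),p.max(0))
p=pw(e+[0,0,-.0291]+.009*cc);print("tip",p.min(0),p.max(0))
E
```

```text
[[384.8278 493.6574]
 [384.9071 483.0661]
 [385.5507 403.4532]]
head [311.5837 425.1927] [458.0835 558.0254]
tip [345.4994 365.1345] [425.6155 440.7557]
```

Block corners, fitting and hole agree on the hole at about (0.495, -0.299). The plug sits within about 0.5 mm of the TCP axis. I'll align and descend to just above the hole.

Emit:
send_rows(plan="-0.04 0.07 -3 0 0 0 1;-0.04 0.07 -7 0 0 0 1;-0.04 0.07 -10 0 0 0 1;-0.04 0.07 -12 0 0 0 1;-0.04 0.07 -12.5 0 0 0 1;-0.04 0.07 -12.5 0 0 0 1;-0.04 0.07 -12.5 0 0 0 1")

```text
time: 11.72
eef_pos: [0.4961, -0.2998, 0.0767]
orientation: [179.9, 0.1, 104.5]
wrist_force: [0.5, 0.0, -0.2]
finger_gap: 0.273
grasp_force: 20.0
```

Emit:
send_rows(plan="-0.12 0.08 -0.4 0 0 0 1;-0.12 0.08 -0.7 0 0 0 1;-0.12 0.08 -0.7 0 0 0 1")

```text
time: 12.1
eef_pos: [0.4935, -0.2985, 0.0679]
orientation: [-180.0, -0.0, 104.5]
wrist_force: [-0.3, -0.5, -0.5]
finger_gap: 0.274
grasp_force: 20.0
```

```bash
python3 - <<'E'
from h import *
from cell import observe
o=observe();print(o["eef_pos"],o["wrist_force"])
w=imaging.read_camera("wrist")[...,::-1];s=imaging.read_camera("side")[...,::-1]
cv2.imwrite("pics/v7.png",np.hstack([cv2.resize(s[140:220,100:190],(396,352),interpolation=cv2.INTER_CUBIC),cv2.resize(w[170:260,230:330],(396,352),interpolation=cv2.INTER_CUBIC)]))
E
```

```text
[ 0.49353024 -0.29851538  0.0679269 ] [-0.32140921 -0.46873854 -0.51444668]
```

View pics/v7.png

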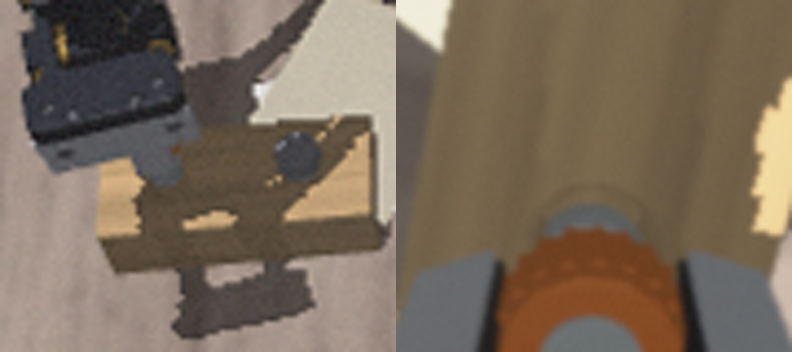

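The shank tip sits inside the hole's chamfer outline, about 0.7 mm too far left (tip x≈592, hole ≈596), and the fore-aft gap is as expected. I'll nudge it and insert gently.

Emit:
send_rows(plan="0.07 0.02 0 0 0 0 1;0.07 0.02 -0.2 0 0 0 1;0.07 0.02 -0.4 0 0 0 1;0.07 0.02 -0.6 0 0 0 1;0.07 0.02 -0.6 0 0 0 1")

```text
time: 12.82
eef_pos: [0.4944, -0.2984, 0.062]
orientation: [-180.0, -0.0, 104.5]
wrist_force: [-1.0, 0.4, -0.6]
finger_gap: 0.269
grasp_force: 20.0
```

Past the rim (tip at about 0.033) with no force. Continuing.

Emit:
send_rows(plan="0 0 -0.25 0 0 0 1;0 0 -0.5 0 0 0 1;0 0 -0.75 0 0 0 1;0 0 -0.75 0 0 0 1")

```text
time: 13.32
eef_pos: [0.4944, -0.2985, 0.0545]
orientation: [-180.0, -0.0, 104.5]
wrist_force: [0.3, 0.0, -1.0]
finger_gap: 0.274
grasp_force: 20.0
```

Emit:
send_rows(plan="0 0 -0.3 0 0 0 1;0 0 -0.6 0 0 0 1;0 0 -0.9 0 0 0 1;0 0 -1.15 0 0 0 1;0 0 -1.15 0 0 0 1")

```text
time: 13.95
eef_pos: [0.4944, -0.2985, 0.0429]
orientation: [-180.0, -0.0, 104.5]
wrist_force: [-0.5, -0.8, -1.4]
finger_gap: 0.273
grasp_force: 20.0
```

Emit:
send_rows(plan="0 0 -0.1 0 0 0 1;0 0 -0.2 0 0 0 1;0 0 -0.3 0 0 0 1;0 0 -0.35 0 0 0 1;0 0 -0.35 0 0 0 1")

```text
time: 14.58
eef_pos: [0.4946, -0.2985, 0.0397]
orientation: [180.0, 0.0, 104.5]
wrist_force: [0.6, -1.1, -0.7]
finger_gap: 0.27
grasp_force: 20.0
```

Emit:
send_rows(plan="0 0 -0.06 0 0 0 1;0 0 -0.12 0 0 0 1;0 0 -0.12 0 0 0 1")

```text
time: 14.95
eef_pos: [0.4945, -0.2985, 0.0385]
orientation: [180.0, 0.0, 104.5]
wrist_force: [-0.7, -1.1, -0.9]
finger_gap: 0.272
grasp_force: 20.0
```

Within about 0.5 mm of home with no load. I'll release so the plug settles, then rise clear of the head.

Emit:
send_rows(plan="0 0 0 0 0 0 0.3;0 0 0 0 0 0 0.2;0 0 0 0 0 0 0.1;0 0 0 0 0 0 0.1;0 0 1 0 0 0 0.1;0 0 3.5 0 0 0 0.1;0 0 8 0 0 0 0.1;0 0 12 0 0 0 0.1")

```text
time: 15.95
eef_pos: [0.4947, -0.2986, 0.1607]
orientation: [180.0, 0.1, 104.5]
wrist_force: [0.2, 0.5, -0.0]
finger_gap: 0.45
grasp_force: 0.0
```

Emit:
send_rows(plan="0 0 4 0 0 0 0.1;0 0 4 0 0 0 0.1;0 0 4 0 0 0 0.1")

```text
time: 16.32
eef_pos: [0.4941, -0.2981, 0.1981]
orientation: [-180.0, -0.0, 104.5]
wrist_force: [0.4, -0.1, -1.4]
finger_gap: 0.454
grasp_force: 0.0
```

```bash
python3 - <<'E'
from h import *
from cell import observe
np.set_printoptions(precision=4,suppress=True)
o=observe();print(o["time"],o["eef_pos"],o["wrist_force"])
c=imaging.camera_info("wrist");w=imaging.read_camera("wrist")[...,::-1];R=cv2.Rodrigues(c["rvec"])[0];orig=-R.T@c["tvec"]
cv2.imwrite("pics/w8.png",w);s=imaging.read_camera("side")[...,::-1];cv2.imwrite("pics/s8.png",s)
def orange(im,x,y,X,Y):
    m=cv2.inRange(cv2.cvtColor(im[y:Y,x:X],cv2.COLOR_BGR2HSV),(3,140,50),(14,255,255));n,l,st,ce=cv2.connectedComponentsWithStats(m);i=1+np.argmax(st[1:,4]);return st[i]+[x,y,0,0,0],ce[i]+[x,y]
def pw(P):
    q=np.atleast_2d(P)@R.T+c["tvec"];h=np.hypot(q[:,0],q[:,1]);return np.array([c["cx"],c["cy"]])+c["fx"]*(np.arctan2(h,q[:,2])/h)[:,None]*q[:,:2]
a=np.linspace(0,6.28,100);cc=np.c_[np.cos(a),np.sin(a),a*0]*.013
print("wrist orange",orange(w,200,120,360,260))
for z in(.058,.063):
    p=np.r_[pw([.495,-.299,z]+cc),pw([.495,-.299,z-.022]+cc)];print(z,p.min(0),p.max(0),(p.max(0)-p.min(0)))
print("side orange",orange(s,110,140,175,210))
for z in(.058,.063):
    p=np.r_[proj("side",[.495,-.299,z]+cc),proj("side",[.495,-.299,z-.022]+cc)];print(z,p.min(0),p.max(0))
E
```

```text
16.325 [ 0.4941 -0.2981  0.1981] [ 0.4134 -0.0693 -1.3508]
wrist orange (array([267, 182,  25,  26, 286]), array([279.3671, 191.3566]))
0.058 [266.1773 182.1792] [292.0653 211.2505] [25.8881 29.0713]
0.063 [265.9818 183.0089] [292.261  212.5571] [26.2792 29.5482]
side orange (array([131, 171,  13,  15, 107]), array([137.3084, 178.6355]))
0.058 [130.0258 170.4305] [143.999  185.3606]
0.063 [129.4452 169.1409] [143.4805 184.1328]
```

The side bounds (131–143, 171–185) match a head seated with its top at 0.058, so the plug is fully home. Next I'll compare the ring with its starting picture to check the sleeve, then hand in.

```bash
python3 - <<'E'
from h import *
from cell import ticket
def b(im):
    m=cv2.inRange(cv2.cvtColor(im[155:205,348:414],cv2.COLOR_BGR2HSV),(100,150,60),(125,255,255));v,u=np.nonzero(m);k=v>np.percentile(v,50);return u.min()+348,u.max()+348,v.max()+155,round(v[k].mean()+155,2)
ok=b(cv2.imread("pics/side0.png")),b(cv2.imread("pics/s8.png"));print(ok)
if abs(ok[0][3]-ok[1][3])<1.2: print(ticket.close_job())
E
```

```text
((np.int64(362), np.int64(388), np.int64(195), np.float64(190.99)), (np.int64(362), np.int64(388), np.int64(195), np.float64(191.1)))
the job is handed in; nothing more can be done
None
```

The job is handed in: the plug is parked upright and fully home in the block's empty hole, and the ring is back at its starting height, so the sleeve is forward; the judge returned no verdict.

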